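# Close the calibration pot and hold the sensor probe centred in its neck

## Task

Put the loose aluminium lid on the round calibration pot and press it down until it is fully seated and level, with the sealing ring pushed flush under it. Then take the sensor probe out of its stand and lower its rod through the lid's neck, never touching the lid or the pot with the probe, until the tip hangs halfway down inside the pot. Finish holding it there, upright, still and centred in the bore, without resting it on anything; leave the other things on the bench where they are.

Things in the scene. Friction and masses are not known exactly. Their poses are not given: they have to be found in the camera images.
- pot: Round open aluminium pot, fixed to the bench where it stands: outside diameter 104, height 80, wall 8 (mouth diameter 88), inner floor 8 above the bench. Origin: centre of the underside, z up. A dark sealing ring stands proud of the rim.
- seal (a joint): The pot's dark sealing ring (outside diameter 100, 4 wide); slides straight down into a groove in the rim. Value: m pressed down; at 0 its top is 6 mm above the rim, at 0.006 flush (its stop). Starts at 0 to 0.0015. Moves only under about 8 N or more, so the lid's weight alone does not push it; does not spring back.
- lid: Loose aluminium lid, 0.25 kg, on the bench at first. Origin: centre of its underside, z up. Above it, coaxial: plug, diameter 80, from 0 to 12; disc, diameter 108, 12 to 20; neck tube (grip here), outside diameter 40, 20 to 52; a bore of diameter 24 runs straight through. Seated, the disc lies on the pot's rim: lid origin 68 above the pot's, neck top 120 above the bench.
- lid_bore (a point): Centre of the bore's mouth at the top of the lid's neck, 52 above the lid's origin.
- stand: Fixed probe stand: dark round foot, diameter 90, 8 thick, with an upright grey tube of outside diameter 44 whose top is 112 above the bench; hole of diameter 17 down the middle. Origin: centre of the underside, z up.
- probe: Sensor probe, 0.12 kg, upright: black square housing (grip) 26 x 26, 50 tall (brass stub 10 tall on top); below it a straight steel rod, diameter 10, length 105, on its axis. Origin: centre of the housing's underside, where the rod begins; z up, x and y square to the housing's faces. At first the housing rests on the stand's top, the rod in its hole.
- probe_tip (a point): Centre of the rod's lower end, 105 below the probe's origin along the rod.
- pot_mid (a point): Point on the pot's axis halfway down its inside, 44 above the bench: the tip's final place.
- driver: Bystander: screwdriver with black handle, 160 long, lying on the bench.
- cap_jar: Bystander: small jar with white cap, diameter 30, height 45.
- adapter: Bystander: small steel adapter block, 30 x 30 x 18, with a brass stub on top.
- reel: Bystander: white fibre reel, diameter 100, height 40.
- mug: Bystander: white mug, diameter 80, height 90.
- meter: Bystander: grey hand-held meter lying flat, 160 x 80 x 32.
- cleaver: Bystander: small dark metal bench tool, 70 x 50 x 45.
There are look-alikes about, which are no part of the job. What is shaped like the probe but blue or red is not meant.

How it is judged (in metres and radians):
On the way:
1. the lid is pressed fully down and level on the pot, sealing ring flush (value of joint seal above 0.005 m and horizontal distance between lid and pot below 0.006 m and angle between lid's own z axis and vertical below 0.03 rad and z of lid in the frame of pot below 0.071 m), for 0.2 s.
At the end, for the whole second after the job is handed in: Lid within 6 mm of the pot's centre, level within 0.03 rad, ring pressed 5 mm or more; gripper holds the probe still, upright within 0.05 rad, within 4.5 mm of the bore's axis, tip within 14 mm of half depth; probe touches neither lid nor pot, robot does not touch the lid (all of step 1 and horizontal distance between each of probe_tip, probe and lid_bore below 0.0045 m and angle between probe's own z axis and vertical below 0.05 rad and z of probe_tip in the frame of pot_mid between -0.014 and 0.014 m and contact force between each of probe, the arm, the fingers and lid below 0.1 N and contact force between probe and pot below 0.1 N and contact force between the fingers and probe above 1 N and linear speed of probe below 0.01 m/s); the arm keeps its last pose, push and grip.
It fails at once if the probe touches the lid (contact force between probe and lid above 0.3 N).
It fails at once if the probe touches the pot (contact force between probe and pot above 0.3 N).
It fails at once if the sealing ring is pressed down without the lid on it (value of joint seal above 0.004 m and horizontal distance between lid and pot above 0.02 m).
It fails at once if a bystander is moved by more than 40 mm (distance of any of driver, cap_jar, adapter, reel, mug, meter, cleaver from where it was at the start of the episode above 0.04 m).
It also fails if it takes over 72 s, if anything falls off the work surface, if the arm or the gripper's body presses on something with over 40 N, if the wrist force passes 120 N, or if a joint passes its speed limit or range.

## Robot

A 6-joint arm with a two-finger parallel gripper is mounted at the origin on the work surface. World frame = base frame: x ahead of the robot, y to its left, z up, the work surface at z = 0. Lengths are in m, angles in degrees, forces in N, time in s.
With the tool pointing down it reaches from about 0.375 to 0.9 m from the base axis. Payload 3.1 kg.
Tool frame: the origin (TCP) lies between the finger pads; the fingertips stand 22 mm ahead of it and the grasp point (between the pads) lies 3 mm ahead of it (bot.tip_extent is the distance from the TCP to the fingertips, in m); y points along the fingers, z is the direction in which the jaws open and shut, and the axes are right-handed (so a half turn about y gives the same grasp; the last joint's range is limited). The gripper opens to 87 mm and grips with 3 to 60 N. Pads are 19 mm wide; open, the fingers measure 117 mm over their backs; the gripper's body (75 mm by 190 mm) begins 51 mm behind the grasp point.
Start: joints at [-81.847, 30.224, 82.088, -0, 67.689, -10.227], TCP at [0.197, -0.593, 0.245] pointing down, gripper open.
Joint ranges: [-176.69, 176.69], [-43.24, 126.21], [12.49, 139.97], [-82, 262], [0, 151.66], [-163.58, 163.58]. Speed limits (degrees/s): [159.86, 159.86, 180, 180, 180, 180].

## Interface

Orientations are given as a 3x3 rotation matrix whose columns are the frame's x, y, z axes.
In Python, from rig import bot, eyes, models gives the robot as it stands. The module is installed in compiled form; this text tells all that it offers.
- The arm moves only by the tool arm_command, never from a script. Its arguments are lists of equal length, an entry for each row: "translation": the shift along the tool's x, y, z each as a share of 0.08 m, from -1 to 1, a list of three; "rotation": the turn, a rotation vector about the tool's x, y, z each as a share of 60 degrees, from -1 to 1, a list of three; "grip": the closure, from -1 (fully open) to 1 (shut), so that 0 is half open. In form: {"translation": [[x, y, z], ...], "rotation": [[rx, ry, rz], ...], "grip": [grip, ...]}. A call has 1 to 5 rows; each row is the pose to reach, as a shift and turn from the pose commanded when the call began, along the tool's axes at that moment; what a row does not reach only later rows make up. A row lasts 1/10 s, in which the tool goes at most 50 mm and 8.59 degrees, less where a joint would pass 70% of its speed; a pose out of reach is approached as far as the arm can. A call with a number of a shift or a turn outside -1 to 1 is refused whole. A call with a gripper value outside its range is refused whole. The fingers move at their own pace and stop on an object; the grip force is fixed at half the most. Time passes only in rows, so rows that repeat a pose let the fingers close. It gives the time, the measured TCP pose, the force and the opening at its end, in the units of the state.
- bot.read_state(): the state, without advancing time (a new reading comes with each control period).
- eyes.capture(name): name is "side" or "top" or "wrist"; returns a dict with "image" (400x640x3 uint8, blue, green, red), "mtx" (3x3 intrinsics, pixels), "rvec" (rotation vector, rad) and "tvec" (3), from world to camera coordinates, as OpenCV has them; the wrist camera has in their place "hand_eye" (4x4, takes a point from camera to tool coordinates, whose origin is the TCP and whose axes are the tool frame's). Camera axes: x right, y down, z forward; pixel columns grow to the right and rows downward; lengths in m; the calibration is good to about 2 mm. A picture is of the moment at which its call begins: read the wrist's pose just before it. There is no depth.
- bot.hand_in(): hands the job in, once; it reports no verdict.
Trained networks look in the newest picture that a camera, given by its name, has taken for a name from the list of things; names that differ only in an ending like _2 or _b are one class to them, and where a whole thing is asked for, a point or a joint stands for the part that bears it (a point fixed in the world has none). Each returns a list of dicts, best first, with "conf" (0 to 1); they miss things now and then, are a little off and sometimes report something else, mostly with a low value. They report only what shows in the picture. A call takes as long as a camera call. They do not tell look-alikes from the thing itself.
- models.recognise(camera, thing): "extent" ([left, top, right, bottom] as shares, 0 to 1, of the picture: columns of its width, rows of its height, round what is visible of it).
- models.spot_point(camera, thing): "point" ([column, row] as shares, 0 to 1, of the picture: columns of its width, rows of its height: a listed point, or the origin of a listed thing).
The state is a dict: "time_s": time; "joint_positions": joint angles; "qvel": joint speeds; "tau": joint torques, N m; "position": TCP position; "tcp_rot": TCP orientation; "force": force on the tool from outside, world axes, zero at the start; "moment": the same for the moment, N m; "opening": opening from 0.0 (shut) to 1.0 (fully open).
Only numpy, scipy, OpenCV 4.12 (cv2) and the standard library are available. Lean on these libraries where they do the work, as an engineer would, in place of code of your own. Each camera call takes 0.05 s, during which the arm holds its last target. There are 200 camera calls.

## Working session

There is one attempt and no reset: what is moved stays moved. The work goes in short steps, Python scripts to look and compute and a tool call to move; the robot and the scene stay as the last step left them, time stands still between calls to the robot, and variables do not carry over. Pictures are saved under pics/ and viewed, about 8 in all and at most 12, crops included, and the job is handed in when it is done.

Besides the shell and the picture viewer there is one more tool, called as a command line: name --argument value ..., lists and objects as JSON in quotes. arm_command: Moves the arm, as the interface text tells. Shift numbers are shares of 0.08 m and turn numbers shares of 60 degrees, none past 1 either way. Its arguments: {"type":"object","properties":{"translation":{"type":"array"},"rotation":{"type":"array"},"grip":{"type":"array"}},"required":["translation","rotation","grip"]}

```bash
mkdir -p pics; cat > h.py <<'E'
import numpy as np, cv2
from rig import bot, eyes, models
def cam(name):
    s=bot.read_state(); c=eyes.capture(name)
    K=np.array(c["mtx"])
    if name=="wrist":
        H=np.array(c["hand_eye"]); T=np.eye(4); T[:3,:3]=s["tcp_rot"]; T[:3,3]=s["position"]
        W=np.linalg.inv(T@H); R=W[:3,:3]; t=W[:3,3]
    else:
        R=cv2.Rodrigues(np.array(c["rvec"],float))[0]; t=np.array(c["tvec"],float).ravel()
    return dict(img=c["image"],K=K,R=R,t=t,name=name)
def ray(c,px):
    d=c["R"].T@(np.linalg.inv(c["K"])@np.array([px[0],px[1],1.])); o=-c["R"].T@c["t"]; return o,d
def atz(c,px,z):
    o,d=ray(c,px); return o+d*(z-o[2])/d[2]
def proj(c,p):
    q=c["K"]@(c["R"]@np.array(p)+c["t"]); return q[:2]/q[2]
def spot(c,thing):
    return [(round(r["conf"],2),np.round(np.array(r["point"])*[640,400],1)) for r in models.spot_point(c["name"],thing)]
def tri(l):
    A=np.zeros((3,3));b=np.zeros(3)
    for c,px in l:
        o,d=ray(c,px); d=d/np.linalg.norm(d); M=np.eye(3)-np.outer(d,d); A+=M;b+=M@o
    return np.linalg.solve(A,b)
E
python3 - <<'E'
from h import *
np.set_printoptions(precision=4,suppress=True)
s=bot.read_state();print(s["time_s"],s["position"],s["tcp_rot"],s["opening"])
Z=dict(pot=0,lid=0,lid_bore=.052,stand=0,probe=.112,probe_tip=.007,driver=0.01,cap_jar=0,adapter=0,reel=0,mug=0,meter=0,cleaver=0)
for n in ["top","side"]:
    c=cam(n); cv2.imwrite(f"pics/{n}0.png",c["img"]); print(n,-c["R"].T@c["t"])
    for k,z in Z.items():
        print(k,[(cf,p,atz(c,p,z)[:2]) for cf,p in spot(c,k)[:4]])
E
```

```text
0.0 [ 0.197  -0.5924  0.2436] [[-0.949  -0.0003  0.3153]
 [-0.3153  0.0022 -0.949 ]
 [-0.0004 -1.     -0.0022]] 0.9998272874234426
top [0.5675 0.0143 0.9241]
pot [(0.97, array([232.5, 261.8]), array([0.4755, 0.2094])), (0.46, array([355.7, 141.2]), array([ 0.767 , -0.0806]))]
lid [(0.67, array([420. , 223.3]), array([ 0.5707, -0.2358]))]
lid_bore [(0.78, array([423.8, 220.2]), array([ 0.5776, -0.2303]))]
stand [(0.62, array([332.4, 229.2]), array([ 0.5547, -0.0262]))]
probe [(0.82, array([322.1, 287.2]), array([ 0.4357, -0.0008])), (0.67, array([333.6, 229.7]), array([ 0.5552, -0.0238])), (0.47, array([277.2, 186.1]), array([0.6455, 0.0955]))]
probe_tip [(0.6, array([321.7, 280.8]), array([ 0.4336, -0.0017])), (0.58, array([437.5, 153.3]), array([ 0.7387, -0.2764]))]
driver [(0.61, array([368.6, 238.3]), array([ 0.5342, -0.1113]))]
cap_jar [(0.7, array([274.6, 221.8]), array([0.5709, 0.1116]))]
adapter [(0.58, array([269.6, 289.8]), array([0.4106, 0.1209]))]
reel [(0.64, array([259.4, 142. ]), array([0.762, 0.151]))]
mug [(0.93, array([181.4, 165.4]), array([0.7032, 0.3356]))]
meter 
[... 688 characters left out ...]
0.0277])), (0.68, array([386.2, 222.8]), array([0.4348, 0.0106]))]
probe_tip [(0.95, array([388.9, 249.5]), array([ 0.4218, -0.0016])), (0.56, array([282.1, 238.5]), array([0.6383, 0.094 ])), (0.56, array([343.6, 216.1]), array([ 0.5511, -0.0303]))]
driver [(0.79, array([365.5, 194.5]), array([ 0.5365, -0.1108]))]
cap_jar [(0.49, array([306.3, 260.1]), array([0.565 , 0.1103]))]
adapter []
reel [(0.79, array([227. , 231.7]), array([0.7586, 0.1388]))]
mug [(0.62, array([192.3, 316.1]), array([0.6921, 0.338 ]))]
meter [(0.74, array([280.8, 169.6]), array([ 0.759, -0.081]))]
cleaver [(0.98, array([329.6, 126.9]), array([ 0.732 , -0.2778])), (0.58, array([316. , 307.9]), array([0.4887, 0.1959]))]
```

View pics/top0.png

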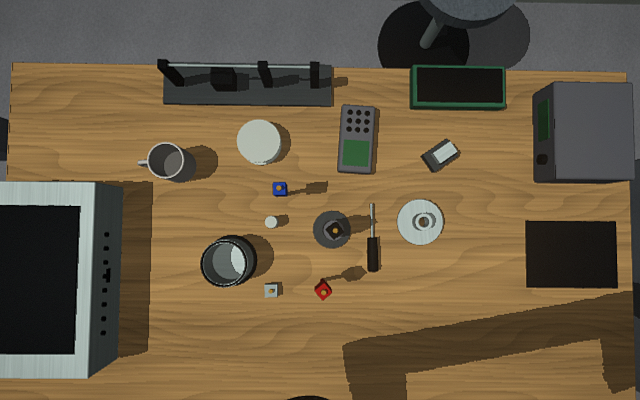

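View pics/side0.png

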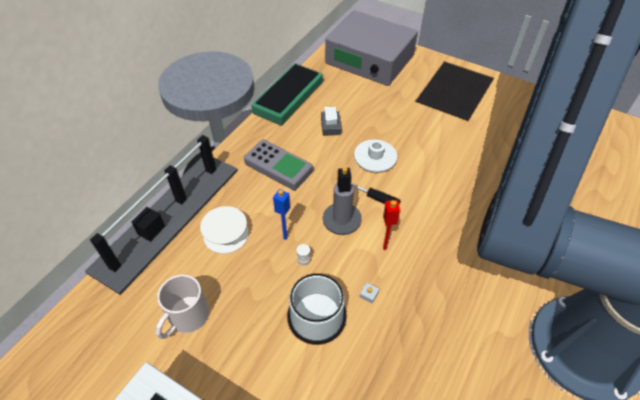

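The black probe in the dark-footed stand is at top-view pixel (335,230). Its look-alikes are blue at (279,188) and red at (323,290). The lid with its neck is at (421,222); the white reel at (259,142) could be mistaken for it. The pot is at (229,261). I choose the black probe and the necked lid, and check both in one crop.

```bash
python3 -c "
import cv2
a=cv2.imread('pics/top0.png')[180:310,300:450];cv2.imwrite('pics/crop.png',cv2.resize(a,None,fx=4.5,fy=4.5,interpolation=cv2.INTER_CUBIC))"
```

```text
(no output)
```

View pics/crop.png

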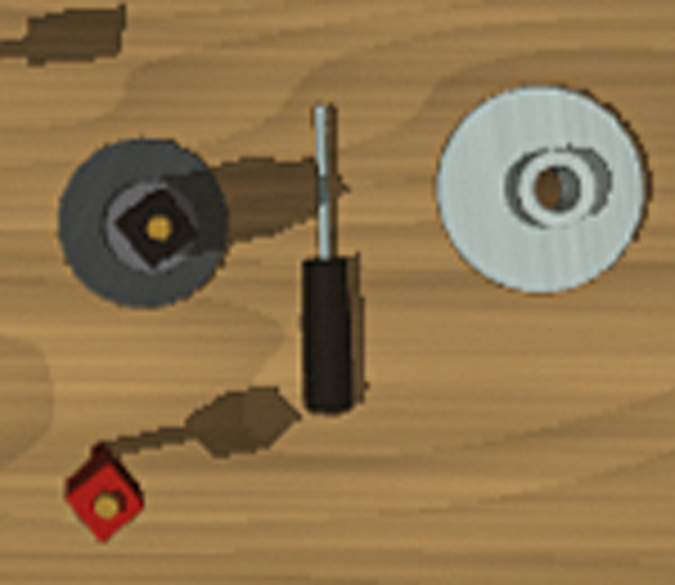

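arm_command --translation '[[-1,0,-0.8],[-1,0,-0.8],[-1,0,-0.8]]' --rotation '[[0,0.306,0],[0,0.306,0],[0,0.306,0]]' --grip '[-1,-1,-1]'

```text
time_s: 1.7
position: [0.2549, -0.501, 0.2441]
tcp_rot: [[-1.0, -0.0, 0.002], [-0.002, 0.007, -1.0], [-0.0, -1.0, -0.007]]
force: [-0.7, -0.7, 0.9]
opening: 1.001
```

The crop shows a black housing with a brass stub on the stand at crop (158,228), turned about 35–40°, and the lid with its neck at (550,190). Now I move above the lid.

arm_command --translation '[[-1,0,-0.85],[-1,0,-0.85],[-1,0,-0.85]]' --rotation '[[0,0,0],[0,0,0],[0,0,0]]' --grip '[-1,-1,-1]'

```text
time_s: 2.0
position: [0.3358, -0.4354, 0.2447]
tcp_rot: [[-1.0, 0.001, 0.006], [-0.006, 0.002, -1.0], [-0.001, -1.0, -0.002]]
force: [-0.5, 0.7, -0.3]
opening: 1.005
```

arm_command --translation '[[-1,0,-0.85],[-1,0,-0.85],[-1,0,-0.85]]' --rotation '[[0,0,0],[0,0,0],[0,0,0]]' --grip '[-1,-1,-1]'

```text
time_s: 2.3
position: [0.4157, -0.3682, 0.2447]
tcp_rot: [[-1.0, 0.001, 0.006], [-0.006, 0.001, -1.0], [-0.001, -1.0, -0.001]]
force: [-1.0, 1.3, 0.1]
opening: 1.003
```

arm_command --translation '[[-1,0,-0.85],[-1,0,-0.85],[-1,0,-0.85]]' --rotation '[[0,0,0],[0,0,0],[0,0,0]]' --grip '[-1,-1,-1]'

```text
time_s: 2.6
position: [0.4958, -0.3009, 0.2448]
tcp_rot: [[-1.0, 0.002, 0.006], [-0.006, 0.0, -1.0], [-0.002, -1.0, -0.0]]
force: [0.5, 0.1, -0.0]
opening: 0.998
```

arm_command --translation '[[-0.9,0,-0.85],[-0.9,0,-0.85],[-0.9,0,-0.85],[-0.9,0,-0.85]]' --rotation '[[0,0,0],[0,0,0],[0,0,0],[0,0,0]]' --grip '[-1,-1,-1,-1]'

```text
time_s: 3.0
position: [0.5647, -0.2356, 0.2443]
tcp_rot: [[-1.0, -0.001, 0.002], [-0.002, -0.001, -1.0], [0.001, -1.0, 0.001]]
force: [0.2, -0.4, 0.4]
opening: 0.997
```

```bash
python3 - <<'E'
from h import *
np.set_printoptions(precision=4,suppress=True)
s=bot.read_state();print(s["time_s"],s["position"],s["tcp_rot"])
c=cam("wrist"); cv2.imwrite("pics/w1.png",c["img"]); print(-c["R"].T@c["t"],c["R"][2])
for k,z in (("lid",0),("lid_bore",.052)): print(k,[(cf,p,atz(c,p,z)[:2]) for cf,p in spot(c,k)])
E
```

```text
3.0 [ 0.5647 -0.2356  0.2443] [[-1.     -0.0009  0.0024]
 [-0.0024 -0.0011 -1.    ]
 [ 0.0009 -1.      0.0011]]
[ 0.637  -0.2352  0.3848] [-0.2641 -0.0027 -0.9645]
lid [(0.66, array([318.1, 173.3]), array([ 0.5783, -0.2331])), (0.2, array([163.7, 186.7]), array([ 0.5594, -0.0247]))]
lid_bore [(0.9, array([317.8, 184.7]), array([ 0.5729, -0.2331])), (0.65, array([235.8, 203.9]), array([ 0.5494, -0.1358]))]
```

View pics/w1.png

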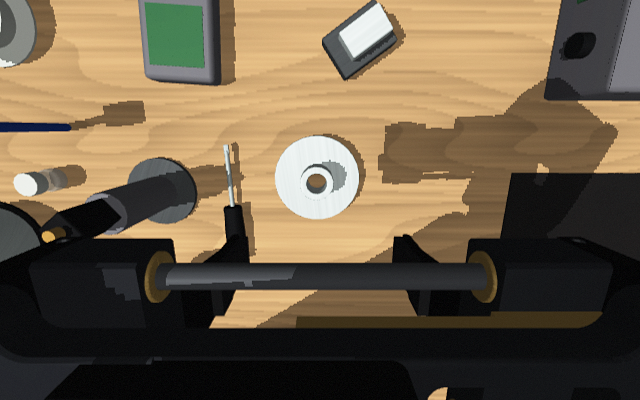

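The wrist picture shows the lid disc centred at about (317,177) with its bore at (317,182), and the driver and stand to its left. I refine by back-projecting the disc's rim to its plane and fitting a circle.

```bash
cat >> h.py <<'E'
def circ(c,px0,z,thr,lo,hi):
    """brightness blob around px0 -> contour on plane z -> circle fit"""
    g=cv2.cvtColor(c["img"],cv2.COLOR_BGR2HSV); m=cv2.inRange(g,*thr)
    n,l,st,ce=cv2.connectedComponentsWithStats(m)
    i=1+np.argmin([np.hypot(*(ce[k]-px0)) if lo<st[k,4]<hi else 1e9 for k in range(1,n)])
    cs,_=cv2.findContours((l==i).astype(np.uint8),cv2.RETR_EXTERNAL,cv2.CHAIN_APPROX_NONE)
    q=cv2.convexHull(max(cs,key=len))[:,0]
    P=np.array([atz(c,p,z)[:2] for p in q.astype(float)])
    s=np.linalg.lstsq(np.c_[2*P,np.ones(len(P))],(P**2).sum(1),rcond=None)[0]
    return s[:2],np.sqrt(s[2]+s[:2]@s[:2]),ce[i],st[i,4]
E
python3 - <<'E'
from h import *
np.set_printoptions(precision=4,suppress=True)
w=cam("wrist");t=cam("top")
W=((0,0,140),(180,60,255))
print("w",circ(w,(317,177),.02,W,1500,20000))
print("t",circ(t,(421,222),.02,W,300,5000))
print([ (spot(c,"lid_bore")[:1], spot(c,"lid")[:1]) for c in (w,t)])
for a in("lid_bore",): print(tri([(w,spot(w,a)[0][1]),(t,spot(t,a)[0][1])]))
E
```

```text
w (array([ 0.5745, -0.231 ]), np.float64(0.05360115209828337), array([315.5109, 175.9547]), np.int32(5163))
t (array([ 0.5748, -0.2291]), np.float64(0.05329448046037079), array([408.3069, 219.9969]), np.int32(655))
[([(0.96, array([317. , 184.5]))], [(0.95, array([317. , 175.5]))]), ([(0.94, array([425.1, 219. ]))], [(0.71, array([415.2, 220.2]))])]
[ 0.5774 -0.2314  0.066 ]
```

arm_command --translation '[[-0.12,0.5,-0.06],[-0.12,1,-0.06],[-0.12,1,-0.06]]' --rotation '[[0,0,0],[0,0,0],[0,0,0]]' --grip '[-1,-1,-1]'

```text
time_s: 3.85
position: [0.5708, -0.2279, 0.1594]
tcp_rot: [[-1.0, -0.011, 0.001], [-0.001, 0.007, -1.0], [0.011, -1.0, -0.007]]
force: [-1.2, 1.3, -0.8]
opening: 0.998
```

arm_command --translation '[[0,0.5,0],[0,1,0],[0,1,0]]' --rotation '[[0,0,0],[0,0,0],[0,0,0]]' --grip '[-1,-1,-1]'

```text
time_s: 4.15
position: [0.5715, -0.2287, 0.0812]
tcp_rot: [[-1.0, -0.008, 0.0], [-0.0, 0.005, -1.0], [0.008, -1.0, -0.005]]
force: [-0.5, 0.4, 0.8]
opening: 0.999
```

arm_command --translation '[[0,0.25,0],[0,0.45,0],[0,0.45,0],[0,0.45,0]]' --rotation '[[0,0,0],[0,0,0],[0,0,0],[0,0,0]]' --grip '[-1,-1,-1,-1]'

```text
time_s: 4.55
position: [0.5749, -0.2306, 0.0498]
tcp_rot: [[-1.0, 0.001, 0.0], [-0.0, -0.001, -1.0], [-0.001, -1.0, 0.001]]
force: [0.8, -0.3, 1.1]
opening: 1.003
```

arm_command --translation '[[0,0.03,0],[0,0.03,0],[0,0.03,0],[0,0.03,0],[0,0.03,0]]' --rotation '[[0,0,0],[0,0,0],[0,0,0],[0,0,0],[0,0,0]]' --grip '[-1,1,1,1,1]'

```text
time_s: 5.05
position: [0.5744, -0.2302, 0.0463]
tcp_rot: [[-1.0, 0.0, 0.0], [-0.0, -0.0, -1.0], [-0.0, -1.0, 0.0]]
force: [-1.4, -0.0, -0.6]
opening: 0.72
```

arm_command --translation '[[0,0,0],[0,0,0],[0,0,0],[0,0,0],[0,0,0]]' --rotation '[[0,0,0],[0,0,0],[0,0,0],[0,0,0],[0,0,0]]' --grip '[1,1,1,1,1]'

```text
time_s: 5.55
position: [0.5744, -0.2303, 0.0461]
tcp_rot: [[-1.0, 0.0, 0.0], [-0.0, -0.0, -1.0], [-0.0, -1.0, 0.0]]
force: [-0.4, 0.1, 1.0]
opening: 0.451
```

arm_command --translation '[[0,-0.3,0],[0,-0.7,0],[0,-1,0],[0,-1,0]]' --rotation '[[0,0,0],[0,0,0],[0,0,0],[0,0,0]]' --grip '[1,1,1,1]'

```text
time_s: 5.95
position: [0.5763, -0.2312, 0.1291]
tcp_rot: [[-1.0, 0.006, 0.0], [-0.0, -0.003, -1.0], [-0.006, -1.0, 0.003]]
force: [0.8, -1.4, -2.6]
opening: 0.45
```

arm_command --translation '[[0,-0.5,0],[0,-1,0],[0,-1,0]]' --rotation '[[0,0,0],[0,0,0],[0,0,0]]' --grip '[1,1,1]'

```text
time_s: 6.25
position: [0.5771, -0.2317, 0.2101]
tcp_rot: [[-1.0, 0.008, 0.0], [-0.0, -0.005, -1.0], [-0.008, -1.0, 0.005]]
force: [2.6, -1.4, -2.9]
opening: 0.45
```

arm_command --translation '[[0,-0.4,0],[0,-0.8,0],[0,-0.8,0]]' --rotation '[[0,0,0],[0,0,0],[0,0,0]]' --grip '[1,1,1]'

```text
time_s: 6.55
position: [0.5761, -0.2312, 0.2723]
tcp_rot: [[-1.0, 0.006, 0.0], [-0.0, -0.003, -1.0], [-0.006, -1.0, 0.003]]
force: [1.1, 0.4, -2.7]
opening: 0.45
```

arm_command --translation '[[0.1,0,-0.3],[0.2,0,-0.6],[0.36,0,-0.92]]' --rotation '[[0,0,0],[0,0,0],[0,0,0]]' --grip '[1,1,1]'

```text
time_s: 6.85
position: [0.5441, -0.1555, 0.2666]
tcp_rot: [[-1.0, -0.004, -0.0], [0.0, 0.002, -1.0], [0.004, -1.0, -0.002]]
force: [0.2, -0.1, -3.0]
opening: 0.45
```

arm_command --translation '[[0.18,0,-0.46],[0.36,0,-0.92]]' --rotation '[[0,0,0],[0,0,0]]' --grip '[1,1]'

```text
time_s: 7.05
position: [0.5145, -0.0815, 0.2668]
tcp_rot: [[-1.0, -0.005, -0.001], [0.001, 0.002, -1.0], [0.005, -1.0, -0.002]]
force: [0.3, -0.0, -2.3]
opening: 0.45
```

arm_command --translation '[[0.18,0,-0.46],[0.36,0,-0.92]]' --rotation '[[0,0,0],[0,0,0]]' --grip '[1,1]'

```text
time_s: 7.25
position: [0.4855, -0.0078, 0.2672]
tcp_rot: [[-1.0, -0.005, -0.0], [0.0, 0.002, -1.0], [0.005, -1.0, -0.002]]
force: [0.0, 1.1, -1.8]
opening: 0.449
```

arm_command --translation '[[0.18,0,-0.46],[0.36,0,-0.92]]' --rotation '[[0,0,0],[0,0,0]]' --grip '[1,1]'

```text
time_s: 7.45
position: [0.4566, 0.0656, 0.2674]
tcp_rot: [[-1.0, -0.005, -0.0], [0.0, 0.001, -1.0], [0.005, -1.0, -0.001]]
force: [1.3, 1.9, -2.0]
opening: 0.45
```

arm_command --translation '[[0.18,0,-0.46],[0.36,0,-0.92]]' --rotation '[[0,0,0],[0,0,0]]' --grip '[1,1]'

```text
time_s: 7.65
position: [0.4278, 0.1389, 0.2675]
tcp_rot: [[-1.0, -0.005, -0.0], [0.0, -0.0, -1.0], [0.005, -1.0, 0.0]]
force: [1.0, -0.2, -2.0]
opening: 0.448
```

arm_command --translation '[[0.18,0,-0.46],[0.36,0,-0.85],[0.36,0,-0.85],[0.36,0,-0.85]]' --rotation '[[0,0,0],[0,0,0],[0,0,0],[0,0,0]]' --grip '[1,1,1,1]'

```text
time_s: 8.05
position: [0.3998, 0.2059, 0.2681]
tcp_rot: [[-1.0, -0.004, 0.003], [-0.003, -0.001, -1.0], [0.004, -1.0, 0.001]]
force: [1.1, -0.1, -2.9]
opening: 0.451
```

```bash
python3 - <<'E'
from h import *
np.set_printoptions(precision=4,suppress=True)
s=bot.read_state();print(s["time_s"],s["position"],s["opening"],s["force"])
c=cam("wrist"); cv2.imwrite("pics/w2.png",c["img"])
t=cam("top"); cv2.imwrite("pics/t2.png",t["img"])
for cc in(c,t):
  for k,z in (("pot",0),("lid",s["position"][2]-.046),("lid_bore",s["position"][2]+.006)): print(k,[(cf,p,atz(cc,p,z)[:2]) for cf,p in spot(cc,k)])
E
```

```text
8.05 [0.3998 0.2059 0.2681] 0.4509079959995293 [ 1.1019 -0.0832 -2.8617]
pot []
lid [(0.93, array([318.6, 231.7]), array([0.4035, 0.2069]))]
lid_bore [(0.85, array([320.7, 273.2]), array([0.4001, 0.2056]))]
pot []
lid [(0.95, array([207.1, 317.2]), array([0.3992, 0.2056])), (0.36, array([328.1, 230.7]), array([ 0.555 , -0.0087]))]
lid_bore [(0.85, array([200.1, 322.5]), array([0.4029, 0.2027]))]
```

View pics/w2.png

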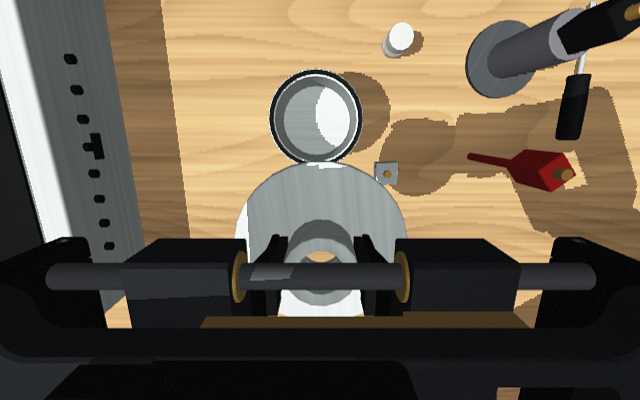

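The wrist picture shows the pot mouth at about (317,117) and the held lid's disc spanning columns 235–408, with its bore at (320,256). I fit circles of known radius to the edges.

```bash
cat >> h.py <<'E'
def edgecirc(c,roi,z,r,tol=.0008,n=4000):
    """RANSAC circle of radius r among edges in roi (l,t,r,b) projected to height z"""
    g=cv2.Canny(c["img"],40,120); l,t,rr,b=roi
    ys,xs=np.nonzero(g[t:b,l:rr]); P=np.array([atz(c,p,z)[:2] for p in np.c_[xs+l,ys+t].astype(float)])
    rng=np.random.default_rng(0);best=(0,None)
    for _ in range(n):
        a,q=P[rng.choice(len(P),2,False)]; d=np.hypot(*(q-a))
        if d<r*.5 or d>2*r: continue
        h=np.sqrt(r*r-d*d/4); u=(q-a)/d
        for s in(1,-1):
            m=(a+q)/2+s*h*np.array([-u[1],u[0]])
            k=(abs(np.hypot(*(P-m).T)-r)<tol).sum()
            if k>best[0]: best=(k,m)
    m=best[1]
    for _ in range(5):
        w=abs(np.hypot(*(P-m).T)-r)<2*tol; v=(P[w]-m); m=m+2*np.mean(v*(1-r/np.hypot(*v.T))[:,None],0)
    return np.round(m,4),best[0]
E
python3 - <<'E'
from h import *
s=bot.read_state();z0=s["position"][2]
c=cam("wrist");t=cam("top")
print(s["position"])
for nm,z,r in(("seal out",.0855,.05),("seal in",.0855,.046),("mouth",.08,.044),("pot out",.08,.052)):
    print(nm,edgecirc(c,(255,60,375,175),z,r),edgecirc(t,(190,220,270,300),z,r))
print("lid disc",edgecirc(c,(200,155,440,320),z0-.026,.054)); print("neck out",edgecirc(c,(270,210,375,270),z0+.006,.02)); print("bore",edgecirc(c,(290,235,350,270),z0+.006,.012))
E
```

```text
[0.40178816 0.20507399 0.27008164]
seal out (array([0.4797, 0.2109]), np.int64(226)) (array([0.4807, 0.2109]), np.int64(75))
seal in (array([0.4796, 0.2109]), np.int64(194)) (array([0.4807, 0.2106]), np.int64(66))
mouth (array([0.4798, 0.2118]), np.int64(168)) (array([0.4893, 0.1921]), np.int64(66))
pot out (array([0.478 , 0.2111]), np.int64(151)) (array([0.4807, 0.2101]), np.int64(76))
lid disc (array([0.4018, 0.2048]), np.int64(349))
neck out (array([0.4014, 0.205 ]), np.int64(126))
bore (array([0.4024, 0.205 ]), np.int64(66))
```

arm_command --translation '[[-0.5,0,-0.04],[-0.98,0,-0.075],[-0.98,0,-0.075],[-0.98,0,-0.075]]' --rotation '[[0,0,0],[0,0,0],[0,0,0],[0,0,0]]' --grip '[1,1,1,1]'

```text
time_s: 8.95
position: [0.4803, 0.2115, 0.2698]
tcp_rot: [[-1.0, -0.001, -0.0], [0.0, -0.0, -1.0], [0.001, -1.0, 0.0]]
force: [-0.5, -0.6, -2.6]
opening: 0.446
```

arm_command --translation '[[0,0.5,0],[0,1,0],[0,1,0],[0,1,0]]' --rotation '[[0,0,0],[0,0,0],[0,0,0],[0,0,0]]' --grip '[1,1,1,1]'

```text
time_s: 9.35
position: [0.4788, 0.2117, 0.1902]
tcp_rot: [[-1.0, -0.002, 0.001], [-0.001, -0.0, -1.0], [0.002, -1.0, 0.0]]
force: [0.1, 0.5, -2.5]
opening: 0.448
```

arm_command --translation '[[0,0.15,0],[0,0.3,0],[0,0.3,0],[0,0.3,0],[0,0.3,0]]' --rotation '[[0,0,0],[0,0,0],[0,0,0],[0,0,0],[0,0,0]]' --grip '[1,1,1,1,1]'

```text
time_s: 9.85
position: [0.4802, 0.2118, 0.1666]
tcp_rot: [[-1.0, 0.001, 0.0], [-0.0, 0.0, -1.0], [-0.001, -1.0, -0.0]]
force: [0.4, -0.7, -2.8]
opening: 0.451
```

```bash
python3 - <<'E'
from h import *
s=bot.read_state();print(s["time_s"],s["position"],s["tcp_rot"],s["force"]);z0=s["position"][2]
c=cam("wrist");t=cam("top");d=cam("side");cv2.imwrite("pics/d3.png",cv2.resize(d["img"][180:380,200:440],None,fx=3,fy=3));
print("lid disc",edgecirc(c,(200,155,440,320),z0-.026,.054),edgecirc(t,(180,200,290,330),z0-.026,.054))
E
```

```text
9.85 [0.48018245 0.21182739 0.16658945] [[-9.99999393e-01  1.04023799e-03  3.63846004e-04]
 [-3.63635519e-04  2.02524647e-04 -9.99999913e-01]
 [-1.04031158e-03 -9.99999438e-01 -2.02146256e-04]] [ 0.43827711 -0.67242659 -2.76574592]
lid disc (array([0.4803, 0.2118]), np.int64(345)) (array([0.5175, 0.1183]), np.int64(47))
```

View pics/d3.png

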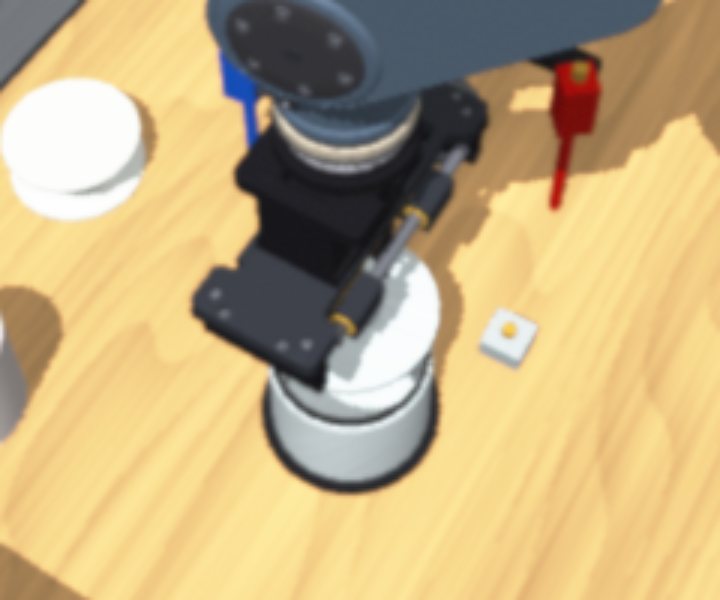

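The side crop shows the lid held level just above the pot, in line with it. I lower gently, watching the force.

arm_command --translation '[[0,0.13,0],[0,0.25,0],[0,0.36,0],[0,0.36,0],[0,0.36,0]]' --rotation '[[0,0,0],[0,0,0],[0,0,0],[0,0,0],[0,0,0]]' --grip '[1,1,1,1,1]'

```text
time_s: 10.5
position: [0.4795, 0.2117, 0.1367]
tcp_rot: [[-1.0, -0.001, 0.0], [-0.0, -0.0, -1.0], [0.001, -1.0, 0.0]]
force: [-0.3, 0.5, -2.1]
opening: 0.451
```

arm_command --translation '[[0,0.06,0],[0,0.12,0],[0,0.18,0],[0,0.18,0],[0,0.18,0]]' --rotation '[[0,0,0],[0,0,0],[0,0,0],[0,0,0],[0,0,0]]' --grip '[1,1,1,1,1]'

```text
time_s: 11.0
position: [0.4797, 0.2118, 0.1228]
tcp_rot: [[-1.0, -0.0, 0.0], [-0.0, -0.0, -1.0], [0.0, -1.0, 0.0]]
force: [0.5, -0.1, -3.0]
opening: 0.449
```

No contact sideways; plug is inside the mouth. Now press.

arm_command --translation '[[0,0.03,0],[0,0.05,0],[0,0.07,0],[0,0.07,0]]' --rotation '[[0,0,0],[0,0,0],[0,0,0],[0,0,0]]' --grip '[1,1,1,1]'

```text
time_s: 11.4
position: [0.48, 0.2118, 0.1179]
tcp_rot: [[-1.0, 0.001, 0.0], [-0.0, 0.0, -1.0], [-0.001, -1.0, -0.0]]
force: [-0.5, -0.4, 3.1]
opening: 0.447
```

arm_command --translation '[[0,0.02,0],[0,0.04,0],[0,0.05,0],[0,0.05,0]]' --rotation '[[0,0,0],[0,0,0],[0,0,0],[0,0,0]]' --grip '[1,1,1,1]'

```text
time_s: 11.8
position: [0.48, 0.2118, 0.1141]
tcp_rot: [[-1.0, 0.001, 0.0], [-0.0, 0.0, -1.0], [-0.001, -1.0, -0.0]]
force: [-0.5, -1.4, 7.0]
opening: 0.451
```

arm_command --translation '[[0,0.02,0],[0,0.03,0],[0,0.03,0]]' --rotation '[[0,0,0],[0,0,0],[0,0,0]]' --grip '[1,1,1]'

```text
time_s: 12.1
position: [0.4801, 0.2118, 0.114]
tcp_rot: [[-1.0, 0.002, 0.001], [-0.001, 0.0, -1.0], [-0.002, -1.0, -0.0]]
force: [-4.9, -3.0, 24.5]
opening: 0.454
```

arm_command --translation '[[0,0.02,0],[0,0.03,0],[0,0.03,0]]' --rotation '[[0,0,0],[0,0,0],[0,0,0]]' --grip '[1,1,1]'

```text
time_s: 12.4
position: [0.4801, 0.2118, 0.1138]
tcp_rot: [[-1.0, 0.003, 0.001], [-0.001, 0.0, -1.0], [-0.003, -1.0, -0.0]]
force: [-8.6, -2.1, 40.5]
opening: 0.449
```

arm_command --translation '[[0,-0.06,0],[0,-0.06,0],[0,-0.06,0],[0,-0.06,0],[0,-0.06,0]]' --rotation '[[0,0,0],[0,0,0],[0,0,0],[0,0,0],[0,0,0]]' --grip '[1,-1,-1,-1,-1]'

```text
time_s: 12.9
position: [0.4796, 0.2117, 0.1126]
tcp_rot: [[-1.0, -0.001, 0.0], [-0.0, -0.0, -1.0], [0.001, -1.0, 0.0]]
force: [0.6, -0.0, -0.6]
opening: 0.729
```

arm_command --translation '[[0,0,0],[0,0,0],[0,-0.3,0],[0,-0.7,0],[0,-1,0]]' --rotation '[[0,0,0],[0,0,0],[0,0,0],[0,0,0],[0,0,0]]' --grip '[-1,-1,-1,-1,-1]'

```text
time_s: 13.4
position: [0.48, 0.2118, 0.1945]
tcp_rot: [[-1.0, 0.0, 0.0], [-0.0, 0.0, -1.0], [-0.0, -1.0, -0.0]]
force: [0.4, -0.1, -0.2]
opening: 0.993
```

arm_command --translation '[[0.5,-0.5,0],[1,-1,0],[1,-1,0],[1,-1,0]]' --rotation '[[0,0,0],[0,0,0],[0,0,0],[0,0,0]]' --grip '[-1,-1,-1,-1]'

```text
time_s: 13.8
position: [0.3994, 0.212, 0.2748]
tcp_rot: [[-1.0, 0.004, 0.001], [-0.001, 0.001, -1.0], [-0.004, -1.0, -0.001]]
force: [-0.0, -0.2, -0.7]
opening: 0.999
```

```bash
python3 - <<'E'
from h import *
s=bot.read_state();print(s["time_s"],s["position"],s["force"])
c=cam("wrist");t=cam("top");cv2.imwrite("pics/w4.png",c["img"]);cv2.imwrite("pics/t4.png",t["img"])
for nm,z,r in(("disc",.088,.054),("neck",.12,.02),("bore",.12,.012)): print(nm,edgecirc(c,(220,40,420,230),z,r),edgecirc(t,(185,215,275,305),z,r))
a,b=c["img"],t["img"][170:310,180:380]
b=cv2.resize(b,(571,400)); cv2.imwrite("pics/c4.png",cv2.resize(np.hstack([a[:,150:490],b]),None,fx=.85,fy=.85))
E
```

```text
13.8 [0.3994246  0.21202304 0.27477093] [-5.68792687e-04 -2.43862913e-01 -6.88049546e-01]
disc (array([0.4807, 0.2119]), np.int64(245)) (array([0.4814, 0.2125]), np.int64(95))
neck (array([0.4806, 0.2126]), np.int64(120)) (array([0.4825, 0.2134]), np.int64(29))
bore (array([0.4806, 0.2119]), np.int64(88)) (array([0.571 , 0.1083]), np.int64(19))
```

View pics/c4.png

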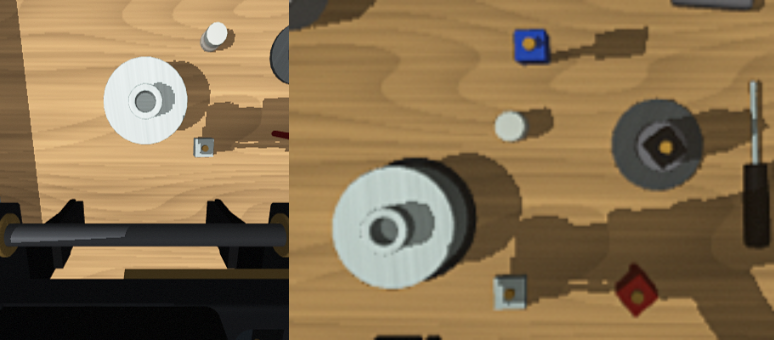

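The picture shows the lid seated, with disc and neck concentric at (0.4807, 0.212), so it is level. Next I go to a viewing pose by the black probe.

arm_command --translation '[[-0.15,0,0.5],[-0.3,0,1],[-0.3,0,1]]' --rotation '[[0,0,0],[0,0,0],[0,0,0]]' --grip '[-1,-1,-1]'

```text
time_s: 14.2
position: [0.4267, 0.128, 0.2719]
tcp_rot: [[-1.0, -0.001, -0.005], [0.005, -0.002, -1.0], [0.001, -1.0, 0.002]]
force: [-0.2, 0.0, 0.2]
opening: 1.003
```

arm_command --translation '[[-0.15,0,0.5],[-0.3,0,1],[-0.3,0,1]]' --rotation '[[0,0,0],[0,0,0],[0,0,0]]' --grip '[-1,-1,-1]'

```text
time_s: 14.5
position: [0.4507, 0.048, 0.2721]
tcp_rot: [[-1.0, 0.0, -0.005], [0.005, -0.001, -1.0], [-0.0, -1.0, 0.001]]
force: [0.4, -0.2, -0.1]
opening: 1.002
```

arm_command --translation '[[-0.15,0,0.5],[-0.3,0,1],[-0.3,0,1],[-0.3,0,1]]' --rotation '[[0,0,0],[0,0,0],[0,0,0],[0,0,0]]' --grip '[-1,-1,-1,-1]'

```text
time_s: 14.9
position: [0.472, -0.0283, 0.272]
tcp_rot: [[-1.0, -0.003, -0.002], [0.002, 0.002, -1.0], [0.003, -1.0, -0.002]]
force: [-0.8, -0.2, -0.2]
opening: 1.002
```

```bash
python3 - <<'E'
from h import *
np.set_printoptions(precision=4,suppress=True)
s=bot.read_state();print(s["time_s"],s["position"])
c=cam("wrist");p=cam("side");sp=spot(c,"probe");print(sp,spot(c,"stand"))
print("foot",edgecirc(c,(200,20,440,230),.008,.045),"tube",edgecirc(c,(250,40,390,220),.112,.022))
cx,cy=proj(c,(.556,-.027,.162)).astype(int);print(cx,cy)
x0,y0=max(cx-70,0),max(cy-70,0);r=c["img"][y0:y0+140,x0:x0+140];print(x0,y0)
cv2.imwrite("pics/w5.png",c["img"]);cv2.imwrite("pics/c5.png",cv2.resize(r,None,fx=4,fy=4,interpolation=cv2.INTER_CUBIC))
E
```

```text
14.9 [ 0.472  -0.0283  0.272 ]
[(0.88, array([296.4, 227.4])), (0.81, array([201.1,  27.1])), (0.8, array([313.8, 119.7]))] [(0.82, array([316. , 117.3]))]
foot (array([ 0.5546, -0.0246]), np.int64(192)) tube (array([ 0.5549, -0.0241]), np.int64(94))
318 112
248 42
```

View pics/c5.png

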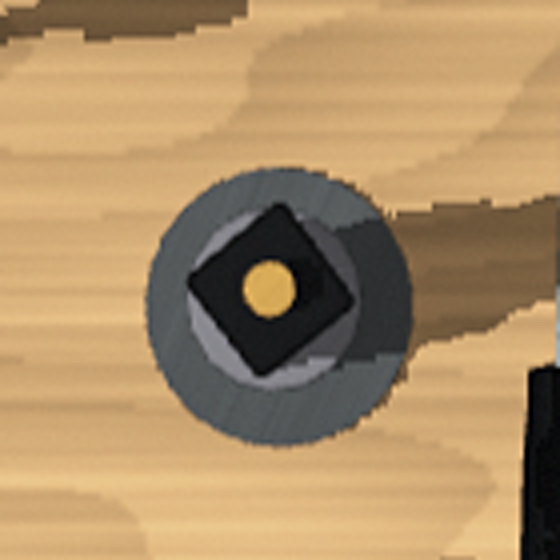

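The close view shows the black housing as a turned square, with crop corners at (281,203), (354,298), (263,377) and (188,281), and the brass stub at (270,289). I turn these into a pose.

```bash
python3 - <<'E'
from h import *
np.set_printoptions(precision=4,suppress=True)
c=cam("wrist")
g=c["img"][42:182,248:388]; hsv=cv2.cvtColor(g,cv2.COLOR_BGR2HSV)
m=(hsv[...,2]<42).astype(np.uint8); m=cv2.morphologyEx(m,cv2.MORPH_CLOSE,np.ones((3,3)))
n,l,st,ce=cv2.connectedComponentsWithStats(m); i=l[72,60] or 1+np.argmin(np.hypot(*(ce[1:]-[67,72]).T)); print(st[i])
cs,_=cv2.findContours((l==i).astype(np.uint8),0,1); q=max(cs,key=len)[:,0]+[248,42]
P=np.array([atz(c,p,.162)[:2] for p in q.astype(float)])
print("auto",cv2.minAreaRect((P*1e3).astype(np.float32)))
P2=np.array([atz(c,(248+x/4-.4,42+y/4-.4),.162)[:2] for x,y in[(281,203),(354,298),(263,377),(188,281)]])
print("hand",cv2.minAreaRect((P2*1e3).astype(np.float32)),P2.mean(0))
print("edge dirs deg",[np.degrees(np.arctan2(*(P2[(k+1)%4]-P2[k])[::-1])) for k in range(4)],"stub",atz(c,(248+270/4-.4,42+289/4-.4),.172))
E
```

```text
[ 49  50  42  43 838]
auto ((554.6409912109375, -24.12061309814453), (25.7230224609375, 25.826745986938477), 37.743900299072266)
hand ((554.2468872070312, -22.738086700439453), (24.608211517333984, 24.715946197509766), 38.77054977416992) [ 0.5543 -0.0226]
edge dirs deg [np.float64(-140.4868254807421), np.float64(130.17806702805245), np.float64(38.77054730166782), np.float64(-51.7488347740367)] stub [ 0.5542 -0.0225  0.172 ]
```

arm_command --translation '[[-0.4,0,-0.03],[-0.8,0,-0.05],[-1,0,-0.05],[-1,0,-0.05],[-1,0,-0.05]]' --rotation '[[0,-0.633,0],[0,-0.633,0],[0,-0.633,0],[0,-0.633,0],[0,-0.633,0]]' --grip '[-1,-1,-1,-1,-1]'

```text
time_s: 15.65
position: [0.5521, -0.023, 0.2731]
tcp_rot: [[-0.784, -0.0, 0.62], [-0.62, 0.0, -0.784], [0.0, -1.0, -0.0]]
force: [-0.2, 0.3, -0.3]
opening: 0.999
```

arm_command --translation '[[0,0,0],[0,0,0],[0,0,0]]' --rotation '[[0,0,0],[0,0,0],[0,0,0]]' --grip '[-1,-1,-1]'

```text
time_s: 15.95
position: [0.5517, -0.0238, 0.2735]
tcp_rot: [[-0.788, 0.0, 0.615], [-0.615, -0.0, -0.788], [-0.0, -1.0, 0.0]]
force: [-0.2, -0.1, 0.3]
opening: 1.001
```

```bash
python3 - <<'E'
from h import *
np.set_printoptions(precision=4,suppress=True)
s=bot.read_state();R=np.array(s["tcp_rot"]);print(s["time_s"],s["position"],R,s["joint_positions"])
print("share",R.T@(np.array([.5546,-.0241,.143])-s["position"])/.08, "jaw yaw",np.degrees(np.arctan2(R[1,2],R[0,2])))
E
```

```text
15.95 [ 0.5517 -0.0238  0.2735] [[-0.7883  0.0001  0.6153]
 [-0.6153 -0.     -0.7883]
 [-0.0001 -1.      0.0001]] [-14.0687  22.6509  90.684    0.0017  66.6577  37.9569]
share [-0.0262  1.6308  0.0249] jaw yaw -52.02636634210923
```

arm_command --translation '[[-0.026,0.4,0.025],[-0.026,0.8,0.025],[-0.026,0.8,0.025],[-0.026,0.8,0.025]]' --rotation '[[0,0,0],[0,0,0],[0,0,0],[0,0,0]]' --grip '[-1,-1,-1,-1]'

```text
time_s: 16.35
position: [0.5547, -0.0245, 0.2095]
tcp_rot: [[-0.788, -0.001, 0.615], [-0.615, 0.0, -0.788], [0.001, -1.0, -0.001]]
force: [0.7, -0.1, 0.5]
opening: 0.998
```

arm_command --translation '[[0,0.3,0],[0,0.6,0],[0,0.83,0],[0,0.83,0],[0,0.83,0]]' --rotation '[[0,0,0],[0,0,0],[0,0,0],[0,0,0],[0,0,0]]' --grip '[-1,-1,-1,-1,-1]'

```text
time_s: 16.85
position: [0.5559, -0.0248, 0.1445]
tcp_rot: [[-0.788, 0.003, 0.616], [-0.616, -0.001, -0.788], [-0.002, -1.0, 0.002]]
force: [-0.2, -0.5, 0.3]
opening: 1.002
```

```bash
python3 - <<'E'
from h import *
s=bot.read_state();R=np.array(s["tcp_rot"]);print(s["time_s"],s["position"],s["force"])
print("share",R.T@(np.array([.5546,-.0241,.143])-s["position"])/.08)
E
```

```text
16.85 [ 0.55594238 -0.02476252  0.14448967] [-0.16066288 -0.45766369  0.33883582]
share [ 0.00815753  0.01857106 -0.01689527]
```

arm_command --translation '[[0,0,0],[0,0,0],[0,0,0],[0,0,0],[0,0,0]]' --rotation '[[0,0,0],[0,0,0],[0,0,0],[0,0,0],[0,0,0]]' --grip '[1,1,1,1,1]'

```text
time_s: 17.35
position: [0.5548, -0.0245, 0.1432]
tcp_rot: [[-0.788, 0.0, 0.616], [-0.616, -0.0, -0.788], [-0.0, -1.0, 0.0]]
force: [0.9, 0.3, 0.7]
opening: 0.628
```

arm_command --translation '[[0,0,0],[0,0,0],[0,0,0],[0,0,0],[0,0,0]]' --rotation '[[0,0,0],[0,0,0],[0,0,0],[0,0,0],[0,0,0]]' --grip '[1,1,1,1,1]'

```text
time_s: 17.85
position: [0.5547, -0.0245, 0.1429]
tcp_rot: [[-0.788, -0.0, 0.616], [-0.616, 0.0, -0.788], [0.0, -1.0, -0.0]]
force: [0.3, -0.8, -0.6]
opening: 0.297
```

arm_command --translation '[[0,0,0],[0,0,0],[0,0,0],[0,0,0]]' --rotation '[[0,0,0],[0,0,0],[0,0,0],[0,0,0]]' --grip '[1,1,1,1]'

```text
time_s: 18.25
position: [0.5547, -0.0245, 0.1429]
tcp_rot: [[-0.788, -0.0, 0.616], [-0.616, 0.0, -0.788], [0.0, -1.0, -0.0]]
force: [0.0, 0.9, -1.8]
opening: 0.3
```

arm_command --translation '[[0,-0.1,0],[0,-0.3,0],[0,-0.55,0],[0,-0.8,0],[0,-1,0]]' --rotation '[[0,0,0],[0,0,0],[0,0,0],[0,0,0],[0,0,0]]' --grip '[1,1,1,1,1]'

```text
time_s: 18.75
position: [0.5548, -0.0245, 0.2245]
tcp_rot: [[-0.788, 0.001, 0.616], [-0.616, -0.0, -0.788], [-0.001, -1.0, 0.001]]
force: [0.4, 0.4, -1.9]
opening: 0.294
```

arm_command --translation '[[0,-0.25,0],[0,-0.5,0],[0,-0.75,0],[0,-1,0],[0,-1,0]]' --rotation '[[0,0,0],[0,0,0],[0,0,0],[0,0,0],[0,0,0]]' --grip '[1,1,1,1,1]'

```text
time_s: 19.25
position: [0.5563, -0.0248, 0.3062]
tcp_rot: [[-0.788, 0.007, 0.616], [-0.616, -0.002, -0.788], [-0.004, -1.0, 0.005]]
force: [0.6, 0.2, -0.9]
opening: 0.299
```

arm_command --translation '[[0,-0.1,0],[0,-0.2,0],[0,-0.2,0],[0,-0.2,0]]' --rotation '[[0,0,0],[0,0,0],[0,0,0],[0,0,0]]' --grip '[1,1,1,1]'

```text
time_s: 19.65
position: [0.5546, -0.0244, 0.3185]
tcp_rot: [[-0.788, -0.001, 0.616], [-0.616, 0.0, -0.788], [0.0, -1.0, -0.001]]
force: [-0.5, -0.2, -1.1]
opening: 0.297
```

```bash
python3 - <<'E'
from h import *
np.set_printoptions(precision=4,suppress=True)
s=bot.read_state();R=np.array(s["tcp_rot"]);p=np.array(s["position"]);print(s["time_s"],p,s["force"],s["opening"])
print("world share to bore",R.T@(np.array([.4807,.212,p[2]])-p)/.08)
t=cam("top");d=cam("side");b={k:(spot(t,k),spot(d,k)) for k in("probe_tip","probe")};print(b)
print("exp tip px",proj(t,p-[0,0,.136]),proj(d,p-[0,0,.136]),"org",proj(t,p-[0,0,.031]),proj(d,p-[0,0,.031]))
cv2.imwrite("pics/d6.png",d["img"])
E
```

```text
19.65 [ 0.5546 -0.0244  0.3185] [-0.5011 -0.1789 -1.0945] 0.2969934941411768
world share to bore [-1.0923  0.0013 -2.8973]
{'probe_tip': ([(0.68, array([320.7, 283.6]))], [(0.72, array([385.7, 250.9])), (0.55, array([344.7, 165.5]))]), 'probe': ([(0.48, array([278.8, 188.9])), (0.46, array([323.5, 283.1]))], [(0.71, array([389.8, 219.7])), (0.61, array([346.3, 125.6])), (0.61, array([279.6, 207.8]))])}
exp tip px [335.6793 230.6144] [344.0156 165.4659] org [339.015  231.7628] [346.2185 126.9382]
```

The side view finds the tip within 1 px of where a straight, upright grasp puts it. I carry the probe over the bore.

arm_command --translation '[[-0.07,0,-0.18],[-0.17,0,-0.45],[-0.273,0,-0.724]]' --rotation '[[0,0,0],[0,0,0],[0,0,0]]' --grip '[1,1,1]'

```text
time_s: 20.25
position: [0.5356, 0.0359, 0.3188]
tcp_rot: [[-0.788, -0.001, 0.615], [-0.615, 0.001, -0.788], [-0.0, -1.0, -0.001]]
force: [-0.8, 0.4, -1.6]
opening: 0.297
```

arm_command --translation '[[-0.14,0,-0.36],[-0.273,0,-0.724]]' --rotation '[[0,0,0],[0,0,0]]' --grip '[1,1]'

```text
time_s: 20.45
position: [0.5169, 0.0954, 0.3189]
tcp_rot: [[-0.788, -0.0, 0.615], [-0.615, 0.001, -0.788], [-0.0, -1.0, -0.001]]
force: [-0.1, -0.3, -1.2]
opening: 0.294
```

arm_command --translation '[[-0.14,0,-0.36],[-0.273,0,-0.724]]' --rotation '[[0,0,0],[0,0,0]]' --grip '[1,1]'

```text
time_s: 20.65
position: [0.4982, 0.1548, 0.319]
tcp_rot: [[-0.788, -0.0, 0.616], [-0.616, 0.001, -0.788], [-0.0, -1.0, -0.001]]
force: [-0.1, 0.9, -1.1]
opening: 0.296
```

arm_command --translation '[[-0.14,0,-0.36],[-0.22,0,-0.58],[-0.273,0,-0.724],[-0.273,0,-0.724],[-0.273,0,-0.724]]' --rotation '[[0,0,0],[0,0,0],[0,0,0],[0,0,0],[0,0,0]]' --grip '[1,1,1,1,1]'

```text
time_s: 21.15
position: [0.4809, 0.2117, 0.319]
tcp_rot: [[-0.788, 0.0, 0.616], [-0.616, -0.001, -0.788], [0.0, -1.0, 0.001]]
force: [0.4, -0.1, -1.2]
opening: 0.3
```

```bash
python3 - <<'E'
from h import *
np.set_printoptions(precision=4,suppress=True)
s=bot.read_state();R=np.array(s["tcp_rot"]);p=np.array(s["position"]);print(s["time_s"],p,s["force"],s["opening"])
print("share to bore",R.T@(np.array([.4807,.212,p[2]])-p)/.08)
c=cam("wrist");t=cam("top");d=cam("side")
for n,cc in(("wrist",c),("top",t),("side",d)):
    print(n,spot(cc,"probe_tip")[:3],spot(cc,"lid_bore")[:2],"exp tip",proj(cc,p-[0,0,.136]),"bore",proj(cc,(.4807,.212,.12)))
a=c["img"][60:360,120:520]; q=proj(d,(.4807,.212,.15)).astype(int); b=d["img"][q[1]-75:q[1]+75,q[0]-75:q[0]+75]
cv2.imwrite("pics/c7.png",np.hstack([a,cv2.resize(b,(300,300),interpolation=cv2.INTER_CUBIC)]));cv2.imwrite("pics/d7.png",d["img"]);print(q)
E
```

```text
21.15 [0.4809 0.2117 0.319 ] [ 0.4163 -0.0958 -1.1573] 0.30021890022801156
share to bore [-0.0002 -0.     -0.0042]
wrist [(0.73, array([320.6, 204.5])), (0.72, array([443.6, 147.1]))] [(0.67, array([320.7, 191.5]))] exp tip [319.9353 203.6815] bore [319.6827 190.3712]
top [(0.82, array([322.2, 284. ])), (0.65, array([180.2, 168.8])), (0.4, array([211.3, 268.4]))] [(0.73, array([224.2, 260.9])), (0.61, array([220.6, 260.5]))] exp tip [210.6576 268.4498] bore [218.7985 265.0045]
side [(0.96, array([386.3, 248.3])), (0.6, array([282.5, 235.5])), (0.59, array([312.4, 269.6]))] [(0.79, array([315. , 287.3]))] exp tip [314.4714 269.3121] bore [314.7882 287.2464]
[314 279]
```

View pics/c7.png

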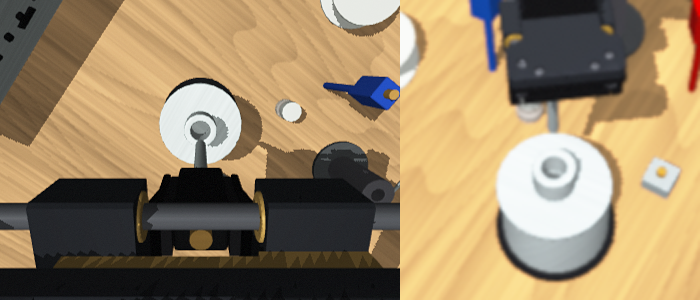

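Both crops show the rod hanging upright right over the neck's bore: wrist crop bore (200,128) with the rod above it, side crop tip (552,130) over bore (554,165). I lower to just above the neck and compare once more.

arm_command --translation '[[0,0.15,0],[0,0.35,0],[0,0.55,0],[0,0.55,0],[0,0.55,0]]' --rotation '[[0,0,0],[0,0,0],[0,0,0],[0,0,0],[0,0,0]]' --grip '[1,1,1,1,1]'

```text
time_s: 22.1
position: [0.4808, 0.2118, 0.2744]
tcp_rot: [[-0.788, -0.001, 0.616], [-0.616, -0.0, -0.788], [0.001, -1.0, -0.001]]
force: [0.7, 0.1, -0.8]
opening: 0.3
```

arm_command --translation '[[0,0,0],[0,0,0]]' --rotation '[[0,0,0],[0,0,0]]' --grip '[1,1]'

```text
time_s: 22.3
position: [0.4815, 0.212, 0.2757]
tcp_rot: [[-0.788, 0.002, 0.616], [-0.616, 0.0, -0.788], [-0.002, -1.0, 0.001]]
force: [-0.8, 0.8, -1.6]
opening: 0.299
```

```bash
python3 - <<'E'
from h import *
np.set_printoptions(precision=4,suppress=True)
s=bot.read_state();R=np.array(s["tcp_rot"]);p=np.array(s["position"]);print(s["time_s"],p,R[:,1],s["force"])
out=[]
for n in("wrist","side"):
    c=cam(n); tip=p-[0,0,.136]; e=proj(c,tip); b=proj(c,(.4807,.212,.12))
    print(n,spot(c,"probe_tip")[:4],spot(c,"lid_bore")[:2],"exp",e,b,"px/m",c["K"][0,0]/(c["R"]@tip+c["t"])[2])
    x,y=(e-25).astype(int); k=cv2.resize(c["img"][y:y+50,x:x+50],(400,400),interpolation=cv2.INTER_CUBIC)
    for q,col in((e,(0,0,255)),(b,(0,255,0))): cv2.drawMarker(k,tuple(((q+.5-[x,y])*8).astype(int)),col,cv2.MARKER_CROSS,24,1)
    out.append(k)
    if n=="wrist": print("neck",edgecirc(c,(int(b[0])-60,int(b[1])-60,int(b[0])+60,int(b[1])+45),.12,.02),"disc",edgecirc(c,(int(b[0])-150,int(b[1])-150,int(b[0])+150,int(b[1])+110),.088,.054))
cv2.imwrite("pics/c8.png",np.hstack(out))
E
```

```text
22.3 [0.4815 0.212  0.2757] [ 0.0018  0.0004 -1.    ] [-0.8475  0.7757 -1.568 ]
wrist [(0.98, array([320.9, 203.9])), (0.77, array([456.1, 148.3]))] [(0.89, array([322.7, 201. ]))] exp [319.905  203.9279] [319.4333 199.7692] px/m 1013.524782541887
neck (array([0.4799, 0.212 ]), np.int64(75)) disc (array([0.4808, 0.2118]), np.int64(149))
side [(0.87, array([384.6, 249. ])), (0.71, array([283.8, 238.8])), (0.41, array([312.9, 282.9])), (0.36, array([317.6, 312.9]))] [(0.76, array([316.3, 283.1])), (0.44, array([316.8, 301. ]))] exp [314.325  281.6854] [314.7882 287.2464] px/m 562.4243547952365
```

View pics/c8.png

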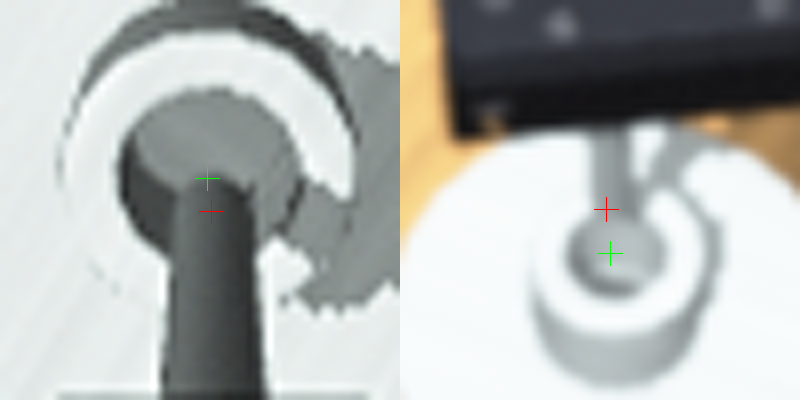

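The markers confirm that rod and bore are aligned to within about 1 mm in both views: wrist bore centre (210,180) with the rod at 216, side bore 219 with the rod at 212 in 8× pixels. I lower slowly.

arm_command --translation '[[0,0.1,0],[0,0.2,0],[0,0.3,0],[0,0.4,0],[0,0.4,0]]' --rotation '[[0,0,0],[0,0,0],[0,0,0],[0,0,0],[0,0,0]]' --grip '[1,1,1,1,1]'

```text
time_s: 23.1
position: [0.4799, 0.2116, 0.2413]
tcp_rot: [[-0.788, -0.004, 0.616], [-0.616, -0.001, -0.788], [0.003, -1.0, -0.002]]
force: [-0.3, -0.3, -1.8]
opening: 0.301
```

arm_command --translation '[[0,0.1,0],[0,0.2,0],[0,0.3,0],[0,0.4,0],[0,0.4,0]]' --rotation '[[0,0,0],[0,0,0],[0,0,0],[0,0,0],[0,0,0]]' --grip '[1,1,1,1,1]'

```text
time_s: 23.6
position: [0.48, 0.2116, 0.2096]
tcp_rot: [[-0.788, -0.003, 0.616], [-0.616, -0.001, -0.788], [0.003, -1.0, -0.001]]
force: [-0.9, -0.5, -0.9]
opening: 0.3
```

arm_command --translation '[[0,0.1,0],[0,0.2,0],[0,0.3,0],[0,0.38,0],[0,0.38,0]]' --rotation '[[0,0,0],[0,0,0],[0,0,0],[0,0,0],[0,0,0]]' --grip '[1,1,1,1,1]'

```text
time_s: 24.1
position: [0.4802, 0.2117, 0.1794]
tcp_rot: [[-0.788, -0.002, 0.616], [-0.616, -0.001, -0.788], [0.002, -1.0, -0.001]]
force: [0.3, 0.3, -2.0]
opening: 0.301
```

arm_command --translation '[[0,0,0],[0,0,0],[0,0,0],[0,0,0],[0,0,0]]' --rotation '[[0,0,0],[0,0,0],[0,0,0],[0,0,0],[0,0,0]]' --grip '[1,1,1,1,1]'

```text
time_s: 24.6
position: [0.481, 0.2119, 0.1808]
tcp_rot: [[-0.788, 0.0, 0.616], [-0.616, 0.0, -0.788], [-0.0, -1.0, 0.0]]
force: [-0.1, -0.1, -0.7]
opening: 0.296
```

```bash
python3 - <<'E'
from h import *
np.set_printoptions(precision=4,suppress=True)
s=bot.read_state();R=np.array(s["tcp_rot"]);p=np.array(s["position"]);print(s["time_s"],p,R[:,1],s["force"],s["moment"],s["opening"])
out=[]
for n in("wrist","side"):
    c=cam(n); e=proj(c,[p[0],p[1],.12]); b=proj(c,(.4807,.212,.12))
    if n=="wrist": print("disc",edgecirc(c,(int(b[0])-150,int(b[1])-150,int(b[0])+150,int(b[1])+110),.088,.054))
    x,y=(e-25).astype(int); k=cv2.resize(c["img"][y:y+50,x:x+50],(400,400),interpolation=cv2.INTER_CUBIC)
    for q,col in((e,(0,0,255)),(b,(0,255,0))): cv2.drawMarker(k,tuple(((q+.5-[x,y])*8).astype(int)),col,cv2.MARKER_CROSS,24,1)
    out.append(k)
cv2.imwrite("pics/c9.png",np.hstack(out))
E
```

```text
24.6 [0.481  0.2119 0.1808] [ 0.0004  0.0001 -1.    ] [-0.1331 -0.0994 -0.7308] [-0.0572 -0.0423 -0.0584] 0.29617725029706576
disc (array([0.4804, 0.2117]), np.int64(263))
```

View pics/c9.png

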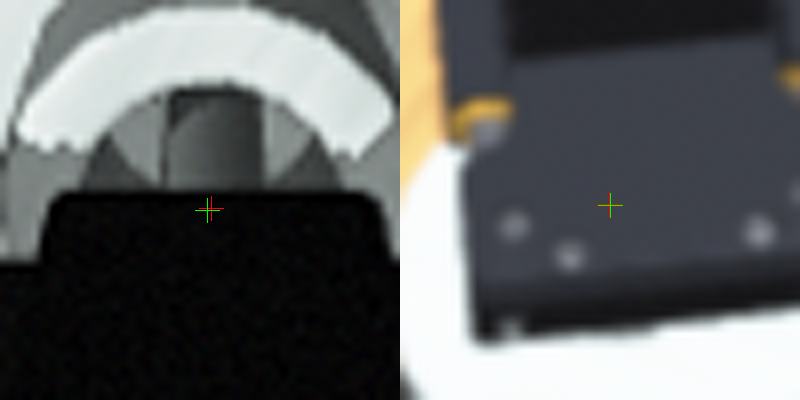

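The wrist crop shows the rod (columns 163–265) centred in the bore (about 80–340), clear all round as far as it can be seen. The side view is hidden by the gripper. I let it settle and hand in.

arm_command --translation '[[0,0,0],[0,0,0],[0,0,0],[0,0,0],[0,0,0]]' --rotation '[[0,0,0],[0,0,0],[0,0,0],[0,0,0],[0,0,0]]' --grip '[1,1,1,1,1]'

```text
time_s: 25.2
position: [0.481, 0.2118, 0.1805]
tcp_rot: [[-0.788, -0.0, 0.616], [-0.616, 0.0, -0.788], [0.0, -1.0, -0.0]]
force: [-0.2, 0.1, -1.3]
opening: 0.297
```

```bash
python3 - <<'E'
from h import *
s=bot.read_state();print(s["time_s"],s["position"],s["force"],max(map(abs,s["qvel"])))
print(bot.hand_in())
E
```

```text
25.2 [0.48095217 0.21184261 0.18053798] [-0.24614997  0.13171121 -1.34587465] 0.09000903758511154
the job is handed in; nothing more can be done
None
```

The lid is pressed down on the pot, and the black probe hangs upright in the bore, held by the gripper. I handed the job in at 25.2 s; it gave no verdict.

- **Lid:** I pressed until it met a hard stop at about 40 N, at the height expected for a seated lid with the ring flush. Afterwards the disc and neck measured concentric to within 1 mm at their seated heights, so it is level and about 1 mm from the pot's centre. The ring itself cannot be seen under the lid; flush is inferred from the stop.
- **Probe:** By the arm's pose the tip is about 44.5 mm above the bench (target 44). The TCP is within about 0.5 mm of the bore axis and the tool is vertical. The wrist force was only about the probe's weight, with no sign of contact, and the arm was still.
- **Checks that were weaker:** The top camera's bore fit failed, so I did not use it, and its neck fit was about 2 mm off the wrist camera's. The final side view was hidden by the gripper, so centring at the end rests on the wrist picture and the arm's pose. I did not re-measure the bystanders at the end.

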